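# Probe the shuttered sample disc

## Robot

A 6-joint arm with a two-finger parallel gripper is mounted at the origin on the work surface. World frame = base frame: x ahead of the robot, y to its left, z up, the work surface at z = 0. Lengths are in m, angles in degrees, forces in N, time in s.
With the tool pointing down it reaches from about 0.325 to 0.9 m from the base axis. Payload 6.1 kg.
Tool frame: the origin (TCP) lies on the centre line of the jaws, within the pads' length; the fingertips stand 19 mm ahead of it and the grasp point (between the pads) is the TCP; z points along the fingers, y is the direction in which the jaws open and shut (so a half turn about z gives the same grasp; the last joint's range is limited). The gripper opens to 85 mm and grips with 20 to 120 N. Pads are 22 mm wide; open, the fingers measure 114 mm over their backs; the gripper's body (76 mm by 85 mm) begins 54 mm behind the grasp point. The pads swing forward as they close: fully open they stand 13 mm farther back than shut.
Start: joints at [64.337, 12.628, 87.462, -0, 79.91, -7.225], TCP at [0.198, 0.593, 0.25] pointing down, gripper open.
Joint ranges: [-170.65, 170.65], [-52.31, 119.04], [5.05, 147.46], [-71.25, 251.25], [11.57, 151.72], [-153.62, 153.62]. Speed limits (degrees/s): [147.25, 147.25, 172.46, 180, 180, 180].

## Interface

Orientations are given as a 3x3 rotation matrix whose columns are the frame's x, y, z axes.
In Python, from station import robot gives the robot as it stands. The module is installed in compiled form; this text tells all that it offers.
- The arm moves only by the tool jog_arm, never from a script. Its argument "steps" is a list that holds one entry, the list of rows, each a list of 7 numbers: the shift along the tool's x, y, z as a fraction of full scale, then the turn, a rotation vector about the tool's x, y, z as a fraction of full scale, then the closure, from 0 (fully open) to 1 (shut). In form: [[[dx, dy, dz, ax, ay, az, claw], ...]]. A call has 1 to 8 rows; each row is the pose to reach, as a shift and turn from the pose measured when the call began, along the tool's axes at that moment, turning the shorter way round; what a row does not reach only later rows make up. Full scale, the value 1, is 200 mm for a shift and pi rad for a turn. A row lasts 1/10 s, in which the tool goes at most 50 mm and 8.59 degrees, less where a joint would pass 70% of its speed; a pose out of reach is approached as far as the arm can. A call with a number of a shift or a turn outside -1 to 1 is refused whole. A call with a gripper value outside its range is refused whole. The fingers move at their own pace and stop on an object; "newtons" is the grip in N (left out, the last holds). Time passes only in rows, so rows that repeat a pose let the fingers close. It gives the time, the measured TCP pose, the force and the opening at its end, in the units of the state.
- robot.get_obs(): the state, without advancing time (a new reading comes with each control period).
- robot.capture(name): name is "scene" or "top" or "wrist"; returns the picture (384x512x3 uint8, blue, green, red); there is no depth.
- robot.camera_params(name): a dict with "fx", "fy", "cx", "cy" (pixels), "world_to_cam" (4x4, takes a point from world to camera coordinates); the wrist camera has in their place "tool_from_camera" (4x4, takes a point from camera to tool coordinates, whose origin is the TCP and whose axes are the flange's). Camera axes: x right, y up, looking along -z (the intrinsics and any distortion apply to the point x, -y, -z); pixel columns grow to the right and rows downward; lengths in m; the calibration is good to about 2 mm. The wrist camera is an equidistant fisheye: a pixel r from the principal point sees the ray r / f radians off the axis. A picture is of the moment at which its call begins: read the wrist's pose just before it. camera_params takes no time and is no camera call.
- robot.hand_in(): hands the job in, once; it reports no verdict.
The state is a dict: "clock": time; "q": joint angles; "joint_velocities": joint speeds; "joint_torque": joint torques, N m; "eef_pos": TCP position; "eef_rot": TCP orientation; "force": force on the tool from outside, world axes, zero at the start; "wrist_torque": the same for the moment, N m; "grip_width": finger opening in m.
Only numpy, scipy, OpenCV 4.12 (cv2) and the standard library are available. Lean on these libraries where they do the work, as an engineer would, in place of code of your own. Each camera call takes 0.05 s, during which the arm holds its last target. There are 200 camera calls.

## Task

First slide the shutter of the tilted sample stage by its black grip fully to its end stop, so that the disc with the ring mark is uncovered. Then take the square-handled probe out of its stand and hold it square to the sloping disc, its tip inside the ring, pressed gently so that the sprung tip goes in about half of its travel; never press hard. Finish while still holding the probe pressed there, with the shutter open and everything else left where it is.

Things in the scene. Friction and masses are not known exactly. Their poses are not given: they have to be found in the camera images.
- stage: tilted sample stage, fixed, foot 120 x 170 mm; origin under its centre, y along its length. Its face (110 mm up the slope x 170) slopes 20 degrees, low side at -x (robot side), high at +x; face centre 75 mm above the bench. Plain white disc on it 40 mm to +y: no part in the job; ringed disc 40 mm to -y. Guide strips 9 mm high lie 41 mm up and down the slope from the middle line.
- sample: the ringed aluminium disc, fixed, 40 mm across, 2 mm proud of the stage's face; starts covered by the shutter. Origin: centre of its top and of the dark ring (inside radius 9 mm); z is square to the sloping face, outwards; y is the stage's y.
- shutter (a joint): position of the shutter (m): starts near 0 (covers the ringed disc) and grows as it slides to the stage's +y, level, along the face; end stop at 0.080. Moves with about 2 N of friction and stays where it is left.
- shutter_grip (a point): point on the centre line of the shutter's black grip, 12 mm below its top. The grip stands square to the face: 30 mm along the slope, 14 mm along y (the sliding direction), 38 mm tall, its foot 26 mm below this point, on a plate 66 mm along y by 74 mm, 4 mm thick. Axes as sample.
- stand: grey stand, fixed, 60 x 150 mm, 60 mm high, with two 20 mm wells, 45 mm to either side of its centre along its y; origin under its centre.
- probe: probe, 0.1 to 0.25 kg, upright and loose in either well of the stand. Origin at the end of its steel nose, 20 mm above the bench at first; z up along it. Nose 16 mm thick from 0 to 40 mm, collar 34 mm across to 46 mm (rests on the stand's top), black handle 26 mm square, sides along the probe's x and y, from 46 to 110 mm, 4 mm cap. Lift it more than 52 mm to clear the well.
- plunger (a joint): how far the probe's sprung tip is pressed in (m): 0 free, 0.012 fully in. The spring takes 0.7 N to start, 2.8 N half way and 4.9 N fully in.
- tip (a point): the end of the probe's sprung tip (8 mm thick, rounded end), on the probe's axis, 12 mm beyond the nose end when free.
- stylus: the other instrument in the stand: same collar and nose, but a round waisted handle 26 mm across; origin at its nose end, z up; leave alone
- puck: brass puck, 28 mm across, 12 mm high, between stage and stand; origin under its centre; leave alone
- beaker: glass beaker, 66 mm across, 85 mm high; origin under its centre; leave alone
- dish: shallow glass dish, 84 mm across, 16 mm high; origin under its centre; leave alone
- jar: amber sample jar, 50 mm across, 75 mm high; origin under its centre; leave alone
- wash: white plastic bottle, 64 mm across, 170 mm high; origin under its centre; leave alone
- screwdriver: screwdriver lying on the bench, 190 mm long along its x; leave alone
- weight: brass balance weight with a knob, 36 mm across, 47 mm high; origin under its centre; leave alone
Things that resemble listed ones, but are neither listed nor needed, are in the scene too. Leave any blue or yellow look-alike of the stand alone.

How it is judged (in metres and radians):
On the way, in this order (a step that is already met when the one before it is completed fails the run):
1. the shutter is slid to its end stop (value of joint shutter above 0.076 m), for 0.2 s.
2. the probe is lifted out of the stand in the gripper (contact force between the fingers and probe above 2 N and contact force between probe and stand below 0.1 N and distance of probe from where it was at the start of the episode above 0.055 m), for 0.2 s.
At the end, for the whole second after the job is handed in: The fingers hold the probe clear of the stand, its tip within 9 mm of the ring's centre, its axis within 8 degrees of square to the disc, handle up, pressing the disc with 0.8 to 8 N, the sprung tip 3 to 10 mm in (of 12), and the shutter is within 5 mm of its open end stop (contact force between the fingers and probe above 2 N and contact force between probe and stand below 0.1 N and distance between tip and sample below 0.009 m and angle between the z axis of probe and the z axis of sample, either way round below 0.14 rad and angle between probe's own z axis and vertical below 1 rad and contact force between probe and sample between 0.8 and 8 N and value of joint plunger between 0.003 and 0.01 m and value of joint shutter above 0.075 m); the arm keeps its last pose, push and grip.
It fails at once if the probe is pressed hard on the stage or disc (over 15 N) (contact force between probe and stage above 15 N).
It fails at once if something else is moved by more than 25 mm (distance of any of stylus, puck, beaker, dish, jar, wash, screwdriver, weight from where it was at the start of the episode above 0.025 m).
It also fails if it takes over 59 s, if anything falls off the work surface, if the arm or the gripper's body presses on something with over 40 N, if the wrist force passes 120 N, or if a joint passes its speed limit or range.

## Working session

There is one attempt and no reset: what is moved stays moved. The work goes in short steps, Python scripts to look and compute and a tool call to move; the robot and the scene stay as the last step left them, time stands still between calls to the robot, and variables do not carry over. Pictures are saved under pics/ and viewed, about 8 in all and at most 12, crops included, and the job is handed in when it is done.

Besides the shell and the picture viewer there is one more tool, called after "Emit:" as name(argument=value, ...) on one line, values as JSON. jog_arm: Moves the arm, as the interface text tells. Shift numbers are shares of 200 mm and turn numbers shares of pi rad, none past 1 either way. Its arguments: {"type":"object","properties":{"steps":{"type":"array"},"newtons":{"type":"number"}},"required":["steps"]}

```bash
mkdir -p pics; cat > h.py <<'E'
import numpy as np, cv2
from station import robot
def ray(name,u,v):
    p=robot.camera_params(name); d=np.array([(u-p['cx'])/p['fx'],-(v-p['cy'])/p['fy'],-1.])
    T=np.linalg.inv(np.array(p['world_to_cam'])); return T[:3,3],T[:3,:3]@d
def onz(name,u,v,z):
    o,d=ray(name,u,v); return o+d*(z-o[2])/d[2]
def tri(obs):
    A=np.zeros((3,3));b=np.zeros(3)
    for o,d in obs:
        d=d/np.linalg.norm(d);P=np.eye(3)-np.outer(d,d);A+=P;b+=P@o
    x=np.linalg.solve(A,b); return x,[np.linalg.norm(np.cross(x-o,d/np.linalg.norm(d))) for o,d in obs]
def proj(name,X):
    p=robot.camera_params(name); c=np.array(p['world_to_cam'])@np.append(X,1)
    return p['cx']+p['fx']*c[0]/-c[2], p['cy']-p['fy']*c[1]/-c[2]
E
python3 - <<'E'
from h import *
a=robot.capture('scene');b=robot.capture('top')
cv2.imwrite('pics/scene.png',a);cv2.imwrite('pics/top.png',b)
cv2.imwrite('pics/scene1.png',cv2.resize(a,(800,600)));cv2.imwrite('pics/top1.png',cv2.resize(b,(800,600)))
for n in('scene','top'):
    print(robot.camera_params(n))
print(robot.camera_params('wrist'));print(robot.get_obs())
E
```

```text
{'fx': 444.15883924004106, 'fy': 444.15883924004106, 'cx': 261.65230280377307, 'cy': 187.01574884236842, 'world_to_cam': array([[-0.01260437,  0.99980588, -0.01514345, -0.00496666],
       [-0.82282691, -0.0017657 ,  0.56828932,  0.40476534],
       [ 0.56815227,  0.01962337,  0.82268945, -1.53409964],
       [ 0.        ,  0.        ,  0.        ,  1.        ]])}
{'fx': 436.43078297800815, 'fy': 436.43078297800815, 'cx': 251.25374511047818, 'cy': 202.36131997205226, 'world_to_cam': array([[ 0.01973317, -0.99976818,  0.0086138 , -0.03053633],
       [ 0.98765568,  0.0208317 ,  0.15524914, -0.56021897],
       [-0.15539259,  0.00544391,  0.98783779, -1.3286694 ],
       [ 0.        ,  0.        ,  0.        ,  1.        ]])}
{'fx': 297.3186396354542, 'fy': 297.3186396354542, 'cx': 255.46774919542193, 'cy': 189.70550396430173, 'tool_from_camera': array([[-2.27066274e-04,  9.47350775e-01,  3.20197530e-01,
         8.27475042e-02],
       [ 9.99999950e-01,  1.44492046e-04,  2.81643678e-04,
         1.12497122e-03],
       [ 2.20549360e-04,  3.20197578e-01, -9.47350760e-01,
        -1.233
[... 189 characters left out ...]
-04,
        7.99118680e+01, -7.22424199e+00]), 'joint_velocities': array([-0.06730597, -0.08941582, -0.18374314,  0.03121149, -0.04475757,
       -0.0407966 ]), 'joint_torque': array([ 1.83727236e-03, -4.98243892e+01, -3.90545833e+01, -2.12805007e-04,
        5.62264962e-03, -3.74710635e-05]), 'eef_pos': array([0.19743001, 0.59244056, 0.24930544]), 'eef_rot': array([[-9.48672533e-01,  3.16259127e-01, -7.67299350e-04],
       [ 3.16259983e-01,  9.48671189e-01, -1.61186413e-03],
       [ 2.18148044e-04, -1.77179731e-03, -9.99998407e-01]]), 'force': array([-0.28017611, -0.19476809,  0.13776416]), 'wrist_torque': array([-0.03313295,  0.02105998, -0.00921818]), 'grip_width': 0.08552709182579932}
```

View pics/scene1.png

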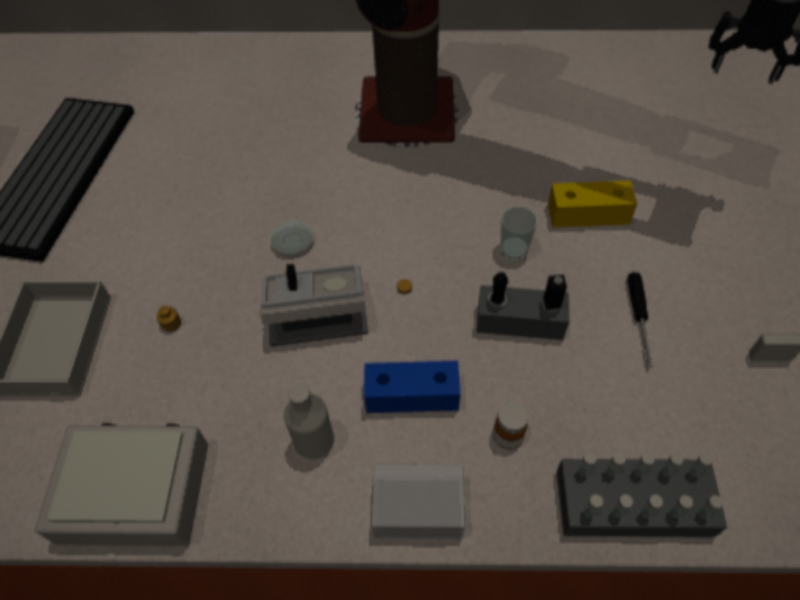

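View pics/top1.png

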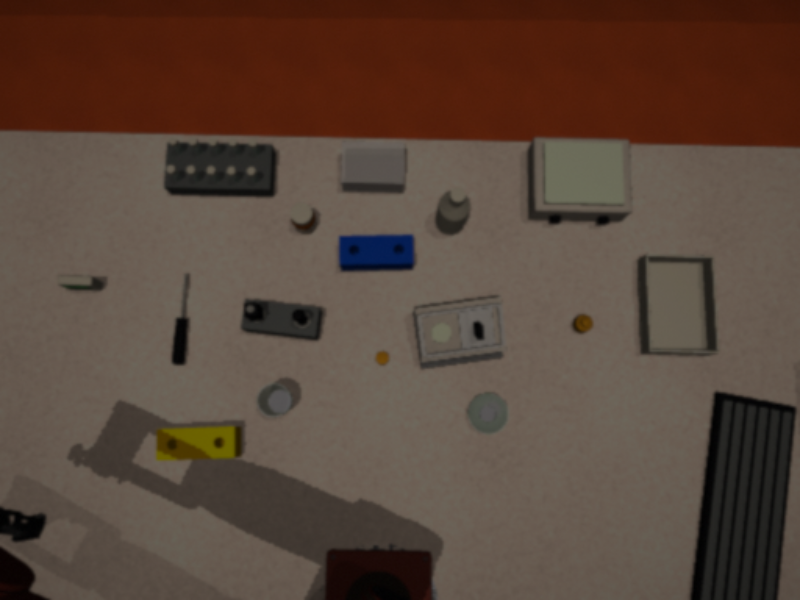

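The scene view shows the stage at (315,300) with its grip at (291,278), and the grey stand at (522,310). Instruments stand at (500,290) and (555,290). In the top view the stage is at (458,330), the grip at (478,328) and the stand at (282,318). I'll enlarge the instruments and the stage.

```bash
python3 - <<'E'
import cv2,numpy as np
a=cv2.imread('pics/scene.png');b=cv2.imread('pics/top.png')
f=lambda im,x,y,w,h:cv2.resize(cv2.convertScaleAbs(im[y:y+h,x:x+w],alpha=2.0,beta=10),(400,300),interpolation=cv2.INTER_CUBIC)
cv2.imwrite('pics/crop.png',np.vstack([np.hstack([f(a,300,165,72,54),f(a,160,162,80,60)]),np.hstack([f(b,148,180,64,48),f(b,258,182,72,54)])]))
E
```

```text
(no output)
```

View pics/crop.png

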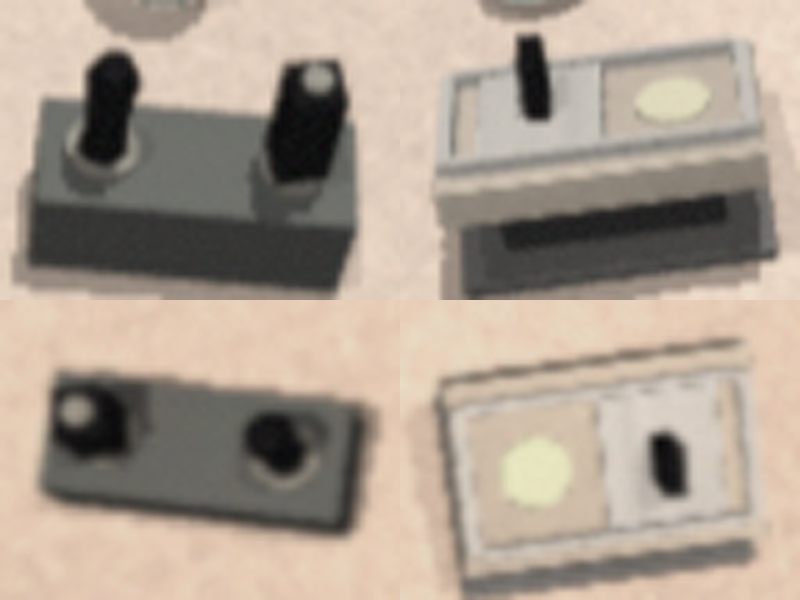

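The top view's left-hand instrument, at crop pixel (85,415), is the same one as on the right in the scene view at (315,120). It has a square handle with a light flat cap, so it is the probe. The other, at (110,110), is round and waisted with no light cap, so it is the stylus. The shutter is the light plate with the black grip, and the white disc lies to its +y side. Next come rough positions.

```bash
python3 - <<'E'
from h import *
S=lambda x,y:ray('scene',x,y); T=lambda x,y:ray('top',x,y)
sc=lambda x,y:(160+(x-400)*.2-.4,162+y*.2-.4); tc=lambda x,y:(258+(x-400)*.18-.4,182+(y-300)*.18-.4)
ss=lambda x,y:(300+x*.18-.4,165+y*.18-.4); ts=lambda x,y:(148+x*.16-.4,180+(y-300)*.16-.4)
print('disc',tri([S(*sc(672,100)),T(*tc(537,471))]))
e=[onz('top',*tc(445,388),.094),onz('top',*tc(745,345),.094)];print('edge',e,np.degrees(np.arctan2(*(e[0]-e[1])[[0,1]])))
l=[onz('top',*tc(468,575),.056),onz('top',*tc(752,545),.056)];print('low',l,np.degrees(np.arctan2(*(l[0]-l[1])[[0,1]])))
print('cap',tri([S(*ss(318,78)),T(*ts(75,412))]))
print('collar sty',onz('top',*ts(283,452),.064),onz('scene',*ss(103,143),.064))
print('stand',[onz('top',*ts(*c),.06) for c in((55,372),(362,403),(345,530),(42,495))])
E
```

```text
disc (array([ 0.52668688, -0.11393517,  0.07517905]), [np.float64(0.0005652559088463203), np.float64(0.0005652559088463439)])
edge [array([ 0.56888311, -0.0623591 ,  0.094     ]), array([ 0.59628184, -0.22655254,  0.094     ])] -9.473578230003742
low [array([ 0.47026885, -0.0781505 ,  0.056     ]), array([ 0.49026037, -0.23618568,  0.056     ])] -7.209647317961884
cap (array([0.55588079, 0.25129012, 0.13013227]), [np.float64(0.00020564009111865672), np.float64(0.00020564009111865642)])
collar sty [0.54887471 0.16143069 0.064     ] [0.54639861 0.16137935 0.064     ]
stand [array([0.58739245, 0.27703691, 0.06      ]), array([0.57497146, 0.12366808, 0.06      ]), array([0.51114542, 0.12976919, 0.06      ]), array([0.52546044, 0.28015195, 0.06      ])]
```

```bash
cat >> h.py <<'E'
from scipy.spatial.transform import Rotation as Ro
def Rstage(yaw,tilt=20):  # tool frame square to slope, tool y = stage y
    R=Ro.from_euler('z',yaw,degrees=True).as_matrix()@Ro.from_euler('y',-tilt,degrees=True).as_matrix()
    return R@np.diag([-1.,1,-1])
def go(p,R):
    o=robot.get_obs(); C=np.array(o['eef_rot'])
    s=C.T@(np.array(p)-o['eef_pos'])/.2; r=Ro.from_matrix(C.T@R).as_rotvec()/np.pi
    print('row',np.round(s,3),np.round(r,4),'rows>=',round(max(np.linalg.norm(s)*4,np.linalg.norm(r)*180/8.59),1))
def wray(u,v):
    p=robot.camera_params('wrist');o=robot.get_obs()
    k=np.array([(u-p['cx']),-(v-p['cy'])])/p['fx'];t=np.hypot(*k)
    d=np.array([*(k/t*np.sin(t) if t>0 else k),-np.cos(t)]);T=np.array(p['tool_from_camera'])
    C=np.array(o['eef_rot']);return C@T[:3,3]+C@np.zeros(3)+o['eef_pos'],C@T[:3,:3]@d
def wz(u,v,z):
    o,d=wray(u,v);return o+d*(z-o[2])/d[2]
def wproj(X):
    p=robot.camera_params('wrist');o=robot.get_obs();T=np.array(p['tool_from_camera'])
    c=T[:3,:3].T@(np.array(o['eef_rot']).T@(np.array(X)-o['eef_pos'])-T[:3,3])
    t=np.arctan2(np.hypot(c[0],c[1]),-c[2]);k=p['fx']*t/np.hypot(c[0],c[1]);return p['cx']+k*c[0],p['cy']-k*c[1]
E
python3 -c "
from h import *
go([.50,.25,.30],Rstage(-5,0))
go([.40,.42,.30],Rstage(-5,0))"
```

```text
row [-1.977 -1.146 -0.252] [-0.0006 -0.0001 -0.0746] rows>= 9.2
row [-1.233 -0.498 -0.253] [-0.0006 -0.0001 -0.0746] rows>= 5.4
```

Emit:
jog_arm(steps=[[[-0.98,-0.57,-0.25,0,0,-0.075,0.4],[-0.98,-0.57,-0.25,0,0,-0.075,0.4],[-0.98,-0.57,-0.25,0,0,-0.075,0.4],[-0.98,-0.57,-0.25,0,0,-0.075,0.4],[-0.98,-0.57,-0.25,0,0,-0.075,0.4],[-0.98,-0.57,-0.25,0,0,-0.075,0.4]]])

```text
clock: 0.7
eef_pos: [0.3503, 0.4198, 0.3005]
eef_rot: [[-0.996, 0.091, 0.001], [0.091, 0.996, -0.002], [-0.002, -0.001, -1.0]]
force: [-0.8, -0.9, -0.3]
grip_width: 0.0508
```

```bash
python3 -c "
from h import *
go([.50,.23,.30],Rstage(-5,0))"
```

```text
row [-0.832 -0.877  0.005] [-0.0004  0.0005 -0.0012] rows>= 4.8
```

Emit:
jog_arm(steps=[[[-0.83,-0.88,0,0,0,0,0.4],[-0.83,-0.88,0,0,0,0,0.4],[-0.83,-0.88,0,0,0,0,0.4],[-0.83,-0.88,0,0,0,0,0.4],[-0.83,-0.88,0,0,0,0,0.4],[-0.83,-0.88,0,0,0,0,0.4],[-0.83,-0.88,0,0,0,0,0.4]]])

```text
clock: 1.4
eef_pos: [0.4995, 0.2292, 0.3002]
eef_rot: [[-0.996, 0.093, -0.0], [0.093, 0.996, -0.001], [0.0, -0.001, -1.0]]
force: [1.0, 0.4, 0.7]
grip_width: 0.0509
```

```bash
python3 - <<'E'
from h import *
o=robot.get_obs();print(o['eef_pos'],o['joint_velocities'].round(1))
print('pred cap',wproj([.556,.251,.132]),'collar',wproj([.556,.251,.066]),'grip top',wproj([.52,-.19,.115]))
a=robot.capture('wrist');cv2.imwrite('pics/w1.png',a)
cv2.imwrite('pics/w1b.png',cv2.resize(cv2.convertScaleAbs(a,alpha=1.8),(800,600),interpolation=cv2.INTER_CUBIC))
go([.49,-.09,.27],Rstage(8.5,20)); go([.45,-.19,.27],Rstage(8.5,20))
E
```

```text
[0.49949774 0.22924496 0.30021699] [ 2.4 -0.6  0.4  0.3  0.2  0.1]
pred cap (np.float64(279.51763573340844), np.float64(223.1715382921088)) collar (np.float64(275.7446530750557), np.float64(201.43944178324793)) grip top (np.float64(-8.276036621894576), np.float64(212.21930164377687))
row [-0.101 -1.598  0.154] [-0.0137 -0.1106 -0.0754] rows>= 6.4
row [ 0.053 -2.114  0.154] [-0.0137 -0.1106 -0.0754] rows>= 8.5
```

View pics/w1b.png

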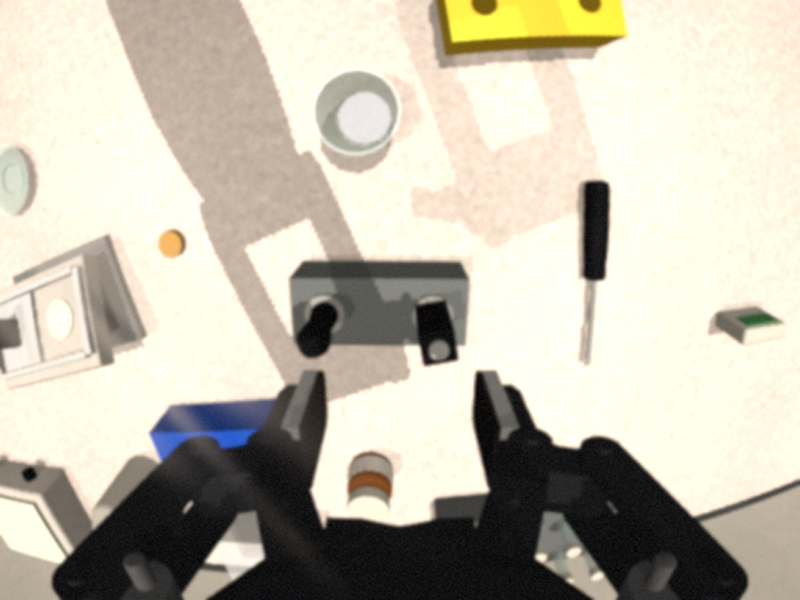

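The wrist view shows the probe's square handle with its cap at (438,349) on the 800x600 picture. I predicted (437,349) from the two fixed cameras, so they agree. The stylus is at (315,335), the stage at left and the beaker at (358,112). On to the stage.

Emit:
jog_arm(steps=[[[0,-1,0.1,-0.014,-0.11,-0.075,0.4],[0,-1,0.1,-0.014,-0.11,-0.075,0.4],[0,-1,0.1,-0.014,-0.11,-0.075,0.4],[0,-1,0.1,-0.014,-0.11,-0.075,0.4],[0,-1,0.1,-0.014,-0.11,-0.075,0.4]]])

```text
clock: 1.95
eef_pos: [0.4791, 0.0272, 0.2795]
eef_rot: [[-0.931, -0.141, 0.336], [-0.133, 0.99, 0.048], [-0.34, 0.001, -0.941]]
force: [0.3, -0.4, 0.5]
grip_width: 0.0512
```

```bash
python3 -c "
from h import *
go([.46,-.17,.25],Rstage(8.5,20))"
```

```text
row [ 0.27  -0.963  0.059] [-0.0006 -0.0008 -0.0021] rows>= 4.0
```

Emit:
jog_arm(steps=[[[0.27,-0.96,0.06,0,0,-0.002,0.4],[0.27,-0.96,0.06,0,0,-0.002,0.4],[0.27,-0.96,0.06,0,0,-0.002,0.4],[0.27,-0.96,0.06,0,0,-0.002,0.4],[0.27,-0.96,0.06,0,0,-0.002,0.4],[0.27,-0.96,0.06,0,0,-0.002,0.4]]])

```text
clock: 2.55
eef_pos: [0.4603, -0.1688, 0.2494]
eef_rot: [[-0.931, -0.146, 0.335], [-0.137, 0.989, 0.05], [-0.339, 0.0, -0.941]]
force: [0.3, 0.0, -1.0]
grip_width: 0.0514
```

```bash
python3 - <<'E'
from h import *
o=robot.get_obs();print(o['eef_pos'],o['joint_velocities'].round(1))
R=Rstage(8.5);n=-R[:,2]
f=np.array([.5326,-.1536,.075]);s=f-.04*R[:,1]
print('pred disc',wproj(f+.04*R[:,1]+.002*n),'grip top',wproj(s+n*.042),'foot',wproj(s+n*.004))
a=robot.capture('wrist');cv2.imwrite('pics/w2.png',a)
cv2.imwrite('pics/w2b.png',cv2.resize(cv2.convertScaleAbs(a[60:360,60:460],alpha=1.6),(800,600),interpolation=cv2.INTER_CUBIC))
E
```

```text
[ 0.46027511 -0.16880987  0.24936142] [ 2.7 -1.3  0.5  0.2  0.3  0.5]
pred disc (np.float64(295.06433707304683), np.float64(179.07091799671952)) grip top (np.float64(217.53270315123802), np.float64(190.91445139829875)) foot (np.float64(221.76873979134263), np.float64(179.69562181037557))
```

View pics/w2b.png

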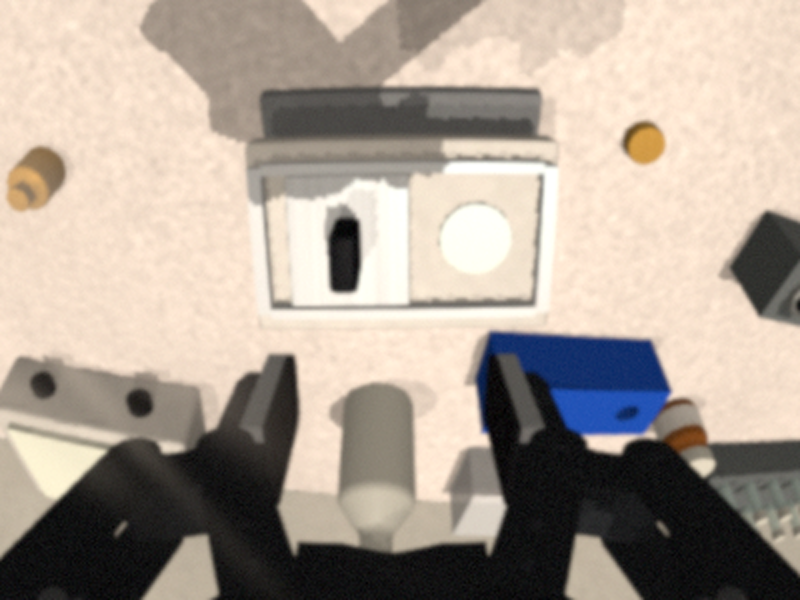

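```bash
cat >> h.py <<'E'
def wplane(u,v,p,n):
    o,d=wray(u,v);return o+d*(np.dot(p-o,n)/np.dot(d,n))
E
python3 - <<'E'
from h import *
R=Rstage(8.5);n=-R[:,2]; up=R[:,0]; y=R[:,1]
c=lambda u,v:(60+u/2-.25,60+v/2-.25)
D=wz(*c(475,238),.0769);print('disc',D)
f=D-.002*n-.04*y;print('face centre',f)
g=wplane(*c(344,262),f+.042*n,n)
print('grip top',g,'along y',np.dot(g-f,y),'slope',np.dot(g-f,up))
for q in((265,322),(547,318)): print('corner',wplane(*c(*q),f+.009*n,n))
a,b=[wplane(*c(*q),f+.009*n,n) for q in((265,322),(547,318))];d=b-a;print(np.degrees(np.arctan2(-d[0],d[1])),np.linalg.norm(d))
a,b=[wplane(*c(*q),f+.009*n,n) for q in((250,164),(556,160))];d=b-a;print(np.degrees(np.arctan2(-d[0],d[1])),np.linalg.norm(d))
t=f+np.dot(g-f,y)*y+n*(.042-.012);print('tcp',t)
go(t+.07*n,R);go(t,R)
E
```

```text
disc [ 0.52555522 -0.11069776  0.0769    ]
face centre [ 0.53214413 -0.15015728  0.07502061]
grip top [ 0.52247766 -0.18054663  0.11460153] along y -0.028626756046580073 slope -0.00033279458292529855
corner [ 0.58480297 -0.22087247  0.09974959]
corner [ 0.55895565 -0.0620177   0.09899137]
9.24163101048741 0.16094563940913206
9.337764566627728 0.16099021106566574
tcp [ 0.52622753 -0.17998621  0.10321139]
row [-0.048 -0.109  0.446] [ 0.0001 -0.0009  0.0001] rows>= 1.8
row [-0.049 -0.109  0.796] [ 0.0001 -0.0009  0.0001] rows>= 3.2
```

Emit:
jog_arm(steps=[[[-0.05,-0.11,0.4,0,-0.001,-0.003,0.4],[-0.05,-0.11,0.4,0,-0.001,-0.003,0.4],[-0.05,-0.11,0.4,0,-0.001,-0.003,0.4],[-0.05,-0.11,0.6,0,-0.001,-0.003,0.4],[-0.05,-0.11,0.6,0,-0.001,-0.003,0.4]]])

```text
clock: 3.1
eef_pos: [0.5123, -0.1781, 0.1369]
eef_rot: [[-0.929, -0.161, 0.333], [-0.151, 0.987, 0.056], [-0.338, 0.002, -0.941]]
force: [-1.2, 0.3, -1.2]
grip_width: 0.0509
```

```bash
python3 - <<'E'
from h import *
R=Rstage(9.);y=R[:,1];n=-R[:,2];f=np.array([.5321,-.1502,.075]);t=f-.0286*y+.030*n
a=robot.capture('wrist');cv2.imwrite('pics/w3.png',a);print('grip top pred',wproj(t+.012*n))
cv2.imwrite('pics/w3b.png',cv2.resize(cv2.convertScaleAbs(a[100:340,100:420],alpha=1.8),(800,600),interpolation=cv2.INTER_CUBIC))
go(t,R)
E
```

```text
grip top pred (np.float64(247.87373754713335), np.float64(242.93047316256943))
row [-0.002 -0.016  0.191] [ 0.0006 -0.0008  0.0012] rows>= 0.8
```

View pics/w3b.png

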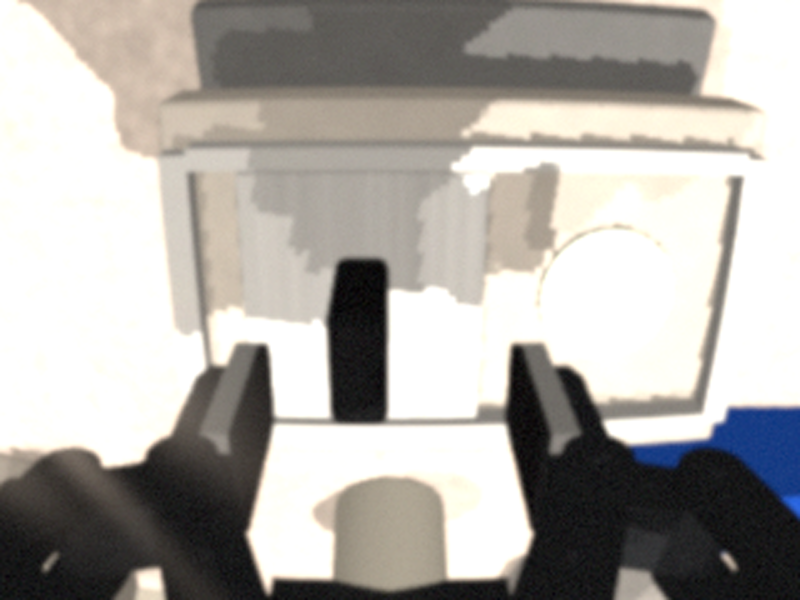

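The grip stands between the fingers at crop (358,370), about 6.6 mm to the -y side of the tool centre. I'll correct for that, go down and close.

Emit:
jog_arm(steps=[[[0,-0.033,0.19,0,0,0.001,0.4],[0,-0.033,0.19,0,0,0.001,0.4],[0,-0.033,0.19,0,0,0.001,0.8],[0,-0.033,0.19,0,0,0.001,1],[0,-0.033,0.19,0,0,0.001,1],[0,-0.033,0.19,0,0,0.001,1],[0,-0.033,0.19,0,0,0.001,1]]], newtons=40)

```text
clock: 3.85
eef_pos: [0.5277, -0.1842, 0.1065]
eef_rot: [[-0.928, -0.158, 0.339], [-0.148, 0.987, 0.053], [-0.343, -0.001, -0.939]]
force: [-4.4, 1.4, 8.2]
grip_width: 0.0132
```

Emit:
jog_arm(steps=[[[0,0.03,-0.01,0,0,0,1],[0,0.08,-0.01,0,0,0,1],[0,0.13,-0.01,0,0,0,1],[0,0.18,-0.01,0,0,0,1],[0,0.23,-0.01,0,0,0,1],[0,0.28,-0.01,0,0,0,1],[0,0.32,-0.01,0,0,0,1],[0,0.34,-0.01,0,0,0,1]]])

```text
clock: 4.65
eef_pos: [0.516, -0.1158, 0.1072]
eef_rot: [[-0.927, -0.157, 0.339], [-0.148, 0.988, 0.054], [-0.343, -0.0, -0.939]]
force: [17.9, 0.5, -24.7]
grip_width: 0.0134
```

Emit:
jog_arm(steps=[[[0,0.0,0.007,0,0,0,1],[0,0.02,0.007,0,0,0,1],[0,0.035,0.007,0,0,0,1],[0,0.035,0.007,0,0,0,1]]])

```text
clock: 5.05
eef_pos: [0.5159, -0.1137, 0.1072]
eef_rot: [[-0.927, -0.155, 0.343], [-0.149, 0.988, 0.044], [-0.345, -0.01, -0.938]]
force: [2.3, -22.2, -11.4]
grip_width: 0.0135
```

The tool felt 22 N along y after 71.5 mm of travel, which is the end stop. I'll relax, release and back off.

Emit:
jog_arm(steps=[[[0,-0.01,0.0,0,0,0,1],[0,-0.01,0.0,0,0,0,0.4],[0,-0.01,0.0,0,0,0,0.4],[0,-0.01,0.0,0,0,0,0.4],[0,-0.01,-0.3,0,0,0,0.4],[0,-0.01,-0.6,0,0,0,0.4],[0,-0.01,-0.6,0,0,0,0.4],[0,-0.01,-0.6,0,0,0,0.4]]])

```text
clock: 5.85
eef_pos: [0.4767, -0.1221, 0.2248]
eef_rot: [[-0.924, -0.154, 0.349], [-0.15, 0.988, 0.039], [-0.351, -0.016, -0.936]]
force: [1.5, -0.8, -0.4]
grip_width: 0.0515
```

```bash
python3 - <<'E'
from h import *
o=robot.get_obs();print(o['eef_pos'],o['eef_rot'].round(3).tolist())
a=robot.capture('wrist');cv2.imwrite('pics/w4.png',a)
cv2.imwrite('pics/w4b.png',cv2.resize(cv2.convertScaleAbs(a[60:300,80:400],alpha=1.2),(800,600),interpolation=cv2.INTER_CUBIC))
go([.50,.20,.27],Rstage(-5,0))
E
```

```text
[ 0.47673391 -0.12214651  0.22484013] [[-0.924, -0.154, 0.349], [-0.15, 0.988, 0.039], [-0.351, -0.016, -0.936]]
row [-0.435  1.566 -0.116] [0.0094 0.1133 0.0771] rows>= 6.5
```

View pics/w4b.png

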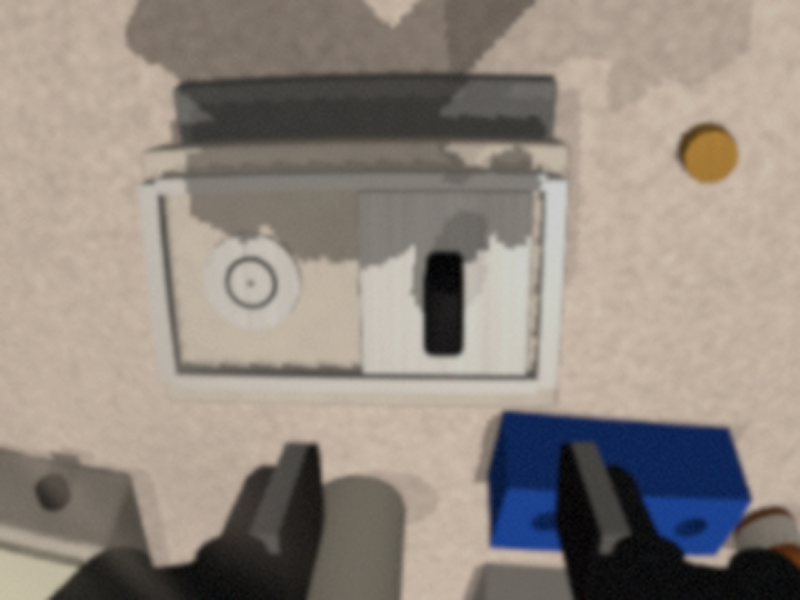

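The ring is uncovered at crop (251,283), and the shutter is over the plain disc. I'll compute the ring's position and check the shutter.

```bash
python3 - <<'E'
from h import *
R=Rstage(9.);n=-R[:,2];y=R[:,1];c=lambda u,v:(80+u*.4-.3,60+v*.4-.3)
s=wz(*c(251,283),.0769);print('ring',s, 'by stage', np.array([.5321,-.1502,.075])-.04*y+.002*n)
for q in((360,283),(530,283)):print('plate edge along y',np.dot(wplane(*c(*q),s+.002*n,n)-s,y))
g=wplane(*c(443,315),s+.040*n,n);print('grip top',np.dot(g-s,y))
print('disc edges',[np.dot(wplane(*c(*q),s,n)-s,y) for q in((205,283),(300,283))])
E
```

```text
ring [ 0.53488765 -0.18858202  0.0769    ] by stage [ 0.53768176 -0.18981454  0.07687939]
plate edge along y 0.04391476073850994
plate edge along y 0.10918913298113579
grip top 0.07616359669768752
disc edges [np.float64(-0.01937450868954813), np.float64(0.019941310542548652)]
```

Emit:
jog_arm(steps=[[[-0.2,0.8,-0.15,0.005,0.056,0.038,0.2],[-0.2,0.8,-0.15,0.005,0.056,0.038,0.2],[-0.2,0.8,-0.15,0.005,0.056,0.038,0.2],[-0.2,0.8,-0.15,0.009,0.113,0.077,0.2],[-0.2,0.8,-0.15,0.009,0.113,0.077,0.2]]])

```text
clock: 6.4
eef_pos: [0.4781, 0.0462, 0.2624]
eef_rot: [[-0.997, 0.083, -0.002], [0.083, 0.997, 0.002], [0.002, 0.002, -1.0]]
force: [0.3, -0.7, 0.5]
grip_width: 0.0682
```

```bash
python3 -c "
from h import *
go([.50,.235,.26],Rstage(-5,0))"
```

```text
row [-0.031  0.95   0.014] [ 0.0006 -0.0006  0.0013] rows>= 3.8
```

The shutter reads about 76.5 mm. When I relaxed I pulled it back about 2 mm, which leaves a thin margin, so I'll go back and push it onto the stop again, this time releasing without backing off.

```bash
python3 -c "
from h import *
R=Rstage(9);t=np.array([.5159,-.1150,.1070])
go(t-R[:,2]*.11,R)"
```

```text
row [-0.073 -0.833  0.258] [-0.0127 -0.1111 -0.0758] rows>= 3.5
```

Emit:
jog_arm(steps=[[[-0.07,-0.83,0.2,-0.013,-0.111,-0.076,0.4],[-0.07,-0.83,0.2,-0.013,-0.111,-0.076,0.4],[-0.07,-0.83,0.26,-0.013,-0.111,-0.076,0.4],[-0.07,-0.83,0.26,-0.013,-0.111,-0.076,0.4],[-0.07,-0.83,0.26,-0.013,-0.111,-0.076,0.4],[-0.07,-0.83,0.26,-0.013,-0.111,-0.076,0.4]]])

```text
clock: 7.0
eef_pos: [0.477, -0.1206, 0.2081]
eef_rot: [[-0.93, -0.154, 0.334], [-0.144, 0.988, 0.056], [-0.339, 0.004, -0.941]]
force: [-0.1, 0.2, -0.2]
grip_width: 0.0513
```

```bash
python3 -c "
from h import *
R=Rstage(9);t=np.array([.5159,-.1150,.1080])
go(t,R)"
```

```text
row [-0.015 -0.004  0.537] [ 0.0009 -0.001  -0.0012] rows>= 2.1
```

Emit:
jog_arm(steps=[[[-0.015,-0.004,0.3,0,0,0,0.4],[-0.015,-0.004,0.51,0,0,0,0.4],[-0.015,-0.004,0.51,0,0,0,0.4],[-0.015,-0.004,0.51,0,0,0,1],[-0.015,-0.004,0.51,0,0,0,1],[-0.015,-0.004,0.51,0,0,0,1],[-0.015,-0.004,0.51,0,0,0,1],[-0.015,-0.004,0.51,0,0,0,1]]])

```text
clock: 7.8
eef_pos: [0.5158, -0.116, 0.1165]
eef_rot: [[-0.928, -0.154, 0.339], [-0.144, 0.988, 0.054], [-0.344, 0.001, -0.939]]
force: [-1.9, 1.7, 7.5]
grip_width: 0.0133
```

Emit:
jog_arm(steps=[[[0,0.02,0,0,0,0,1],[0,0.035,0,0,0,0,1],[0,0.035,0,0,0,0,1],[0,0.035,0,0,0,0,1]]])

```text
clock: 8.2
eef_pos: [0.5154, -0.1136, 0.1167]
eef_rot: [[-0.927, -0.151, 0.343], [-0.144, 0.989, 0.044], [-0.346, -0.008, -0.938]]
force: [11.7, -19.7, -20.2]
grip_width: 0.013
```

It met the stop again after 2.4 mm more, at 20 N. I'll release there.

Emit:
jog_arm(steps=[[[0,0.01,0,0,0,0,1],[0,0.01,0,0,0,0,0.4],[0,0.01,0,0,0,0,0.4],[0,0.01,0,0,0,0,0.4],[0,0.01,-0.25,0,0,0,0.4],[0,0.01,-0.5,0,0,0,0.4],[0,0.01,-0.7,0,0,0,0.4],[0,0.01,-0.7,0,0,0,0.4]]])

```text
clock: 9.0
eef_pos: [0.4691, -0.1195, 0.2557]
eef_rot: [[-0.924, -0.15, 0.353], [-0.146, 0.989, 0.038], [-0.354, -0.016, -0.935]]
force: [0.7, -1.3, 1.2]
grip_width: 0.0513
```

```bash
python3 - <<'E'
from h import *
a=robot.capture('wrist');cv2.imwrite('pics/w5.png',a)
R=Rstage(9);n=-R[:,2];y=R[:,1]
s=np.array([.536,-.189,.0769])
print('ring pred',wproj(s));
x0=60
# black grip centroid / ring crop numbers
g=cv2.cvtColor(a,cv2.COLOR_BGR2GRAY)
b=cv2.createCLAHE(4,(4,4)).apply(g)
u,v=map(int,wproj(s));print(robot.get_obs()['eef_pos'])
# row profile through ring centre: darkest/edges
m=(g<45).astype(np.uint8);k,l,st,ce=cv2.connectedComponentsWithStats(m)
for i in range(1,k):
    if 60<st[i,4]<3000 and st[i,1]<260: print(st[i],ce[i])
# disc: bright ellipse by Hough
c=cv2.HoughCircles(cv2.GaussianBlur(g,(3,3),0)[v-40:v+40,u-40:u+40],cv2.HOUGH_GRADIENT,1.5,10,param1=80,param2=12,minRadius=6,maxRadius=26);print(u-40,v-40,None if c is None else c[0][:5])
go([.50,.235,.26],Rstage(-5,0))
E
```

```text
ring pred (np.float64(183.47094411059885), np.float64(162.41340959290605))
[ 0.4683846 -0.1188597  0.2525221]
[250 150  13  35 436] [256.12155963 166.88990826]
[ 406  154   88   51 1641] [438.49786715 176.51675807]
[439 194  30  42 631] [454.51030111 214.53248811]
[472 205  35  39 722] [489.06648199 223.07894737]
[ 57 231  11  11  90] [ 62.16666667 235.8       ]
[103 240  10  10  68] [108.08823529 244.10294118]
[343 253  13   8  81] [349.64197531 256.72839506]
143 122 [[35.25     45.75     25.05    ]
 [29.25     54.75     18.3     ]
 [59.25     50.25     23.400002]
 [21.75     36.75     20.099998]
 [32.25     18.75     25.05    ]]
row [-0.417  1.725  0.091] [0.0094 0.1143 0.0758] rows>= 7.1
```

Emit:
jog_arm(steps=[[[-0.21,0.86,-0.1,0.005,0.057,0.038,0.2],[-0.21,0.86,-0.1,0.005,0.057,0.038,0.2],[-0.21,0.86,-0.1,0.009,0.114,0.076,0.2],[-0.21,0.86,-0.1,0.009,0.114,0.076,0.2],[-0.21,0.86,-0.1,0.009,0.114,0.076,0.2],[-0.21,0.86,-0.1,0.009,0.114,0.076,0.2]]])

```text
clock: 9.65
eef_pos: [0.4741, 0.058, 0.2821]
eef_rot: [[-0.997, 0.083, -0.001], [0.083, 0.997, 0.001], [0.001, 0.001, -1.0]]
force: [-0.1, -0.7, 0.1]
grip_width: 0.0685
```

```bash
python3 -c "
from h import *
go([.51,.25,.26],Rstage(-5,0))"
```

```text
row [-0.1    0.971  0.112] [ 0.0003 -0.0004  0.0014] rows>= 3.9
```

Emit:
jog_arm(steps=[[[-0.1,0.97,0.1,0,0,0,0.3],[-0.1,0.97,0.1,0,0,0,0.3],[-0.1,0.97,0.1,0,0,0,0.3],[-0.1,0.97,0.1,0,0,0,0.3],[-0.1,0.97,0.1,0,0,0,0.3],[-0.1,0.97,0.1,0,0,0,0.3],[-0.1,0.97,0.1,0,0,0,0.3]]])

```text
clock: 10.35
eef_pos: [0.51, 0.2476, 0.2617]
eef_rot: [[-0.996, 0.085, -0.002], [0.085, 0.996, 0.0], [0.002, 0.0, -1.0]]
force: [0.7, 0.3, -0.0]
grip_width: 0.06
```

```bash
python3 - <<'E'
from h import *
o=robot.get_obs();print(o['eef_pos'],o['joint_velocities'].round(1))
print('pred cap',wproj([.556,.251,.134]),'collar',wproj([.556,.251,.066]))
a=robot.capture('wrist');cv2.imwrite('pics/w6.png',a)
cv2.imwrite('pics/w6b.png',cv2.resize(cv2.convertScaleAbs(a[160:280,180:340],alpha=2.5,beta=10),(800,600),interpolation=cv2.INTER_CUBIC))
E
```

```text
[0.51002656 0.24758043 0.26168064] [-0.5 -0.8 -0.2  0.2  0.1  0.4]
pred cap (np.float64(262.0373819668831), np.float64(233.31129708087224)) collar (np.float64(260.8376779020727), np.float64(206.61824654164735))
```

View pics/w6b.png

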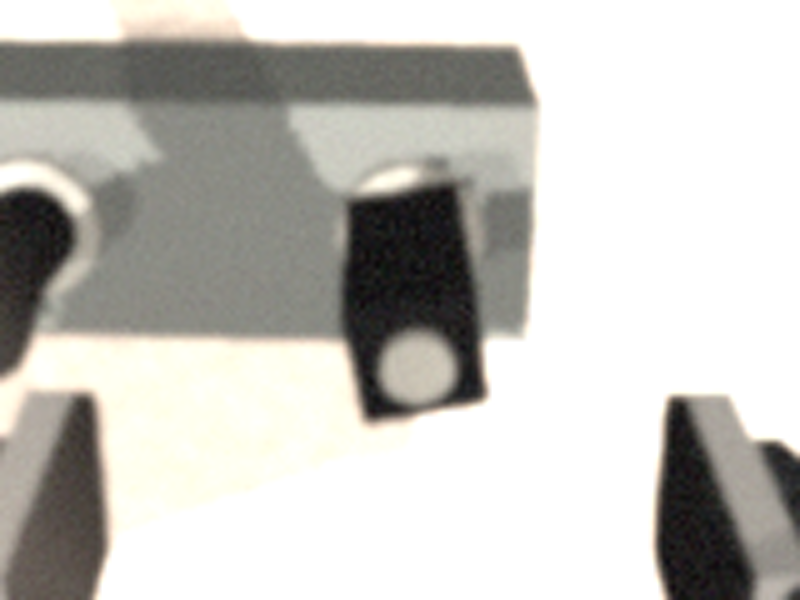

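```bash
python3 - <<'E'
from h import *
c=lambda u,v:(180+u/5-.4,160+v/5-.4)
P=wz(*c(418,368),.134);print('cap',P)
for z,q in((.130,((365,420),(487,398))),(.066,((345,202),(460,182)))):
    a,b=[wz(*c(*k),z) for k in q];d=b-a;print('edge len',np.linalg.norm(d),'yaw',np.degrees(np.arctan2(-d[0],d[1])))
E
```

```text
cap [0.55649107 0.25213953 0.134     ]
edge len 0.024212930189190667 yaw 6.54250243029795
edge len 0.02677672263743255 yaw 5.582556358669405
```

```bash
python3 -c "
from h import *
R=Rstage(6,0);go([.556,.2516,.19],R);go([.556,.2516,.106],R)"
```

```text
row [-0.227  0.039  0.36 ] [ 0.0002 -0.0004 -0.0605] rows>= 1.7
row [-0.228  0.039  0.78 ] [ 0.0002 -0.0004 -0.0605] rows>= 3.3
```

Emit:
jog_arm(steps=[[[-0.228,0.039,0.2,0,0,-0.06,0.3],[-0.228,0.039,0.2,0,0,-0.06,0.3],[-0.228,0.039,0.2,0,0,-0.06,0.3],[-0.228,0.039,0.4,0,0,-0.06,0.3],[-0.228,0.039,0.6,0,0,-0.06,0.3],[-0.228,0.039,0.78,0,0,-0.06,0.3],[-0.228,0.039,0.78,0,0,-0.06,0.3],[-0.228,0.039,0.78,0,0,-0.06,0.3]]], newtons=50)

```text
clock: 11.2
eef_pos: [0.5562, 0.251, 0.1074]
eef_rot: [[-0.995, -0.101, -0.001], [-0.101, 0.995, 0.001], [0.001, 0.001, -1.0]]
force: [0.3, 0.7, 0.6]
grip_width: 0.0599
```

Emit:
jog_arm(steps=[[[0,0,0,0,0,0,0.6],[0,0,0,0,0,0,1],[0,0,0,0,0,0,1],[0,0,0,0,0,0,1],[0,0,0,0,0,0,1]]])

```text
clock: 11.7
eef_pos: [0.5581, 0.2513, 0.1107]
eef_rot: [[-0.995, -0.101, 0.004], [-0.101, 0.995, 0.002], [-0.004, 0.001, -1.0]]
force: [-0.2, -1.8, 7.2]
grip_width: 0.0255
```

Gripped at 25.5 mm opening. Lifting.

Emit:
jog_arm(steps=[[[0,0,-0.1,0,0,0,1],[0,0,-0.2,0,0,0,1],[0,0,-0.3,0,0,0,1],[0,0,-0.4,0,0,0,1],[0,0,-0.55,0,0,0,1],[0,0,-0.7,0,0,0,1],[0,0,-0.7,0,0,0,1],[0,0,-0.7,0,0,0,1]]])

```text
clock: 12.5
eef_pos: [0.558, 0.2513, 0.2519]
eef_rot: [[-0.995, -0.101, 0.006], [-0.101, 0.995, 0.002], [-0.006, 0.002, -1.0]]
force: [-0.1, -0.2, -1.8]
grip_width: 0.0255
```

```bash
python3 - <<'E'
from h import *
o=robot.get_obs();print(o['force'],o['wrist_torque'],o['eef_pos'])
a=robot.capture('scene');b=robot.capture('wrist')
cv2.imwrite('pics/s7.png',a)
# tool-frame probe location expected: tcp is ~88 mm above nose
R=o['eef_rot'];X=o['eef_pos']-R[:,2]*-0; 
tip=o['eef_pos']+R[:,2]*(.091+.012);u,v=map(int,proj('scene',tip));print('tip pred scene',u,v)
wu,wv=wproj(tip);print('tip wrist',wu,wv)
f=lambda im,x,y,w,h:cv2.resize(cv2.convertScaleAbs(im[y:y+h,x:x+w],alpha=2.0,beta=10),(400,600),interpolation=cv2.INTER_CUBIC)
x,y=u-30,v-70;print('crop0',x,y)
cv2.imwrite('pics/s7b.png',np.hstack([f(a,x,y,60,90),f(b,180,120,160,240)]))
E
```

```text
[-0.14671091 -0.21545014 -1.7718925 ] [-0.01024073  0.0111556   0.01215899] [0.55799237 0.25127964 0.25185298]
tip pred scene 358 175
tip wrist 254.61890952695282 199.769817844009
crop0 328 105
```

View pics/s7b.png

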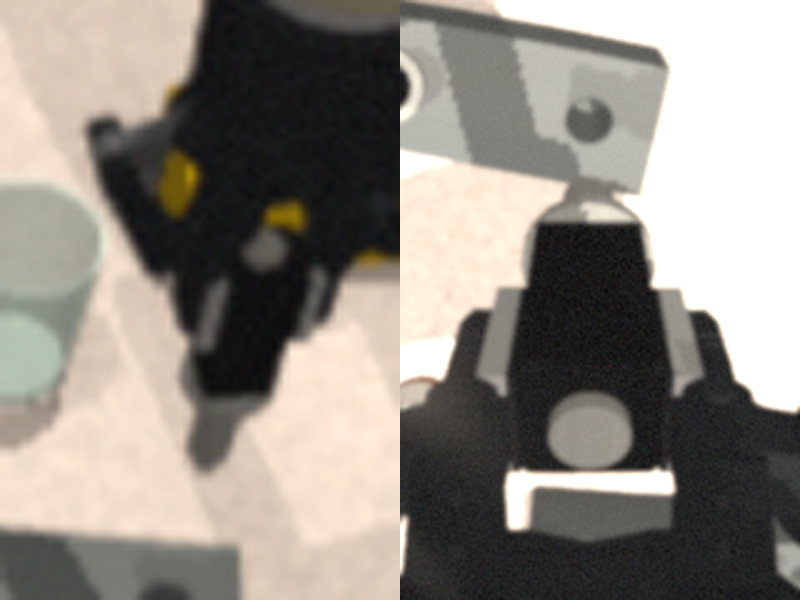

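The probe is held straight. Its tip is seen at scene px (358.3,174.8), where I predicted (358,175). The 1.8 N weight means about 0.18 kg. Now to carry it over high.

```bash
python3 - <<'E'
from h import *
o=robot.get_obs();R0=o['eef_rot'];print('cap pred',wproj(o['eef_pos']-R0[:,2]*.0235),'meas 255.8 291.8')
R=Rstage(9);s=np.array([.5358,-.189,.0769]);t=s-R[:,2]*(.1027+.09);print(t)
go(t,R); go([.53,.10,.30],R)
E
```

```text
cap pred (np.float64(252.89982081410614), np.float64(297.78532447239235)) meas 255.8 291.8
[ 0.47070415 -0.19931017  0.25797877]
row [ 0.656 -2.196 -0.047] [-0.0028 -0.1106 -0.0176] rows>= 9.2
row [ 0.209 -0.737 -0.255] [-0.0028 -0.1106 -0.0176] rows>= 3.2
```

Emit:
jog_arm(steps=[[[0.05,-0.3,-0.25,0,0,-0.018,1],[0.1,-0.55,-0.25,0,0,-0.018,1],[0.21,-0.8,-0.25,0,-0.05,-0.018,1],[0.21,-0.9,-0.25,0,-0.11,-0.018,1],[0.21,-0.9,-0.25,0,-0.11,-0.018,1],[0.21,-0.9,-0.25,0,-0.11,-0.018,1]]])

```text
clock: 13.2
eef_pos: [0.5307, 0.0659, 0.2962]
eef_rot: [[-0.93, -0.153, 0.334], [-0.147, 0.988, 0.044], [-0.337, -0.008, -0.941]]
force: [0.6, -0.2, -1.0]
grip_width: 0.0255
```

```bash
python3 - <<'E'
from h import *
R=Rstage(9);s=np.array([.5358,-.189,.0769]);t=s-R[:,2]*(.1027+.07)
go(t,R)
E
```

```text
row [ 0.537 -1.262  0.121] [-0.0028 -0.0017 -0.0002] rows>= 5.5
```

Emit:
jog_arm(steps=[[[0.4,-0.98,0,-0.003,-0.002,0,1],[0.4,-0.98,0,-0.003,-0.002,0,1],[0.4,-0.98,0,-0.003,-0.002,0,1],[0.4,-0.98,0,-0.003,-0.002,0,1],[0.4,-0.98,0,-0.003,-0.002,0,1],[0.4,-0.98,0,-0.003,-0.002,0,1]]])

```text
clock: 13.8
eef_pos: [0.486, -0.1411, 0.2696]
eef_rot: [[-0.929, -0.154, 0.335], [-0.143, 0.988, 0.055], [-0.34, 0.003, -0.94]]
force: [0.6, -0.1, -2.8]
grip_width: 0.0254
```

```bash
python3 - <<'E'
from h import *
R=Rstage(9);s=np.array([.5358,-.189,.0769]);t=s-R[:,2]*(.1027+.025)
go(t,R)
E
```

```text
row [ 0.132 -0.276  0.338] [ 0.0006 -0.0007 -0.0012] rows>= 1.8
```

Emit:
jog_arm(steps=[[[0.13,-0.276,0,0,0,-0.001,1],[0.13,-0.276,0,0,0,-0.001,1],[0.13,-0.276,0.17,0,0,-0.001,1],[0.13,-0.276,0.33,0,0,-0.001,1],[0.13,-0.276,0.33,0,0,-0.001,1],[0.13,-0.276,0.33,0,0,-0.001,1],[0.13,-0.276,0.33,0,0,-0.001,1]]])

```text
clock: 14.5
eef_pos: [0.4936, -0.1956, 0.2003]
eef_rot: [[-0.928, -0.158, 0.337], [-0.148, 0.987, 0.055], [-0.341, 0.001, -0.94]]
force: [-0.8, -0.2, -1.3]
grip_width: 0.0253
```

```bash
python3 - <<'E'
from h import *
o=robot.get_obs();print(o['eef_pos'],o['joint_velocities'].round(1),o['force'])
s=np.array([.5358,-.189,.0769]);R=o['eef_rot'];tip=o['eef_pos']+R[:,2]*.1027
W=robot.capture('wrist');S=robot.capture('scene');T=robot.capture('top')
for n,im in(('w',W),('s',S),('t',T)): cv2.imwrite(f'pics/h_{n}.png',im)
print('wrist ring',wproj(s),'tip',wproj(tip),'wc 185 120')
for n in('scene','top'): print(n,'ring',proj(n,s),'tip',proj(n,tip))
u,v=map(int,proj('scene',s)); print('scene crop0',u-30,v-50)
u2,v2=map(int,proj('top',s)); 
f=lambda im,x,y,w,h,W_,H:cv2.resize(cv2.convertScaleAbs(im[y:y+h,x:x+w],alpha=1.6,beta=10),(W_,H),interpolation=cv2.INTER_CUBIC)
cv2.imwrite('pics/h.png',np.hstack([f(W,185,120,120,180,400,600),f(S,u-30,v-50,60,90,400,600)]))
E
```

```text
[ 0.49360979 -0.19555844  0.20027635] [-0.6 -1.1 -0.2 -0.1 -0.3 -0.2] [-0.78914083 -0.17044555 -1.25263528]
wrist ring (np.float64(254.72566044126813), np.float64(184.1451771799311)) tip (np.float64(254.94921165885611), np.float64(196.88844542829278)) wc 185 120
scene ring (np.float64(185.03455809197516), np.float64(184.00572677563744)) tip (np.float64(183.3672186889583), np.float64(175.6725361890564))
top ring (np.float64(306.6338385007296), np.float64(209.8794569840193)) tip (np.float64(308.14972955452885), np.float64(211.1539805251753))
scene crop0 155 134
```

View pics/h.png

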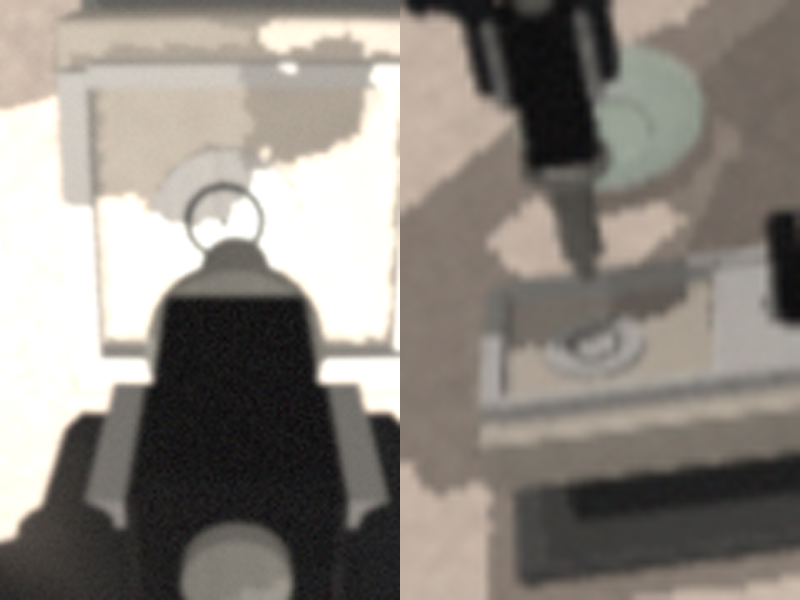

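Wrist view: ring at crop (224.5,222). Scene view: tip at (590,278) and ring at (597,345). The tip matches its prediction within 1 px. The ring is a few mm off, so I'll recompute it.

```bash
python3 - <<'E'
from h import *
w=(252.0,186.2);sc=(184.15,185.35)
print(wz(*w,.0769),onz('scene',*sc,.0769),tri([wray(*w),ray('scene',*sc)]))
o=robot.get_obs();R=o['eef_rot'];print('tip tri check scene->plane', (lambda a:a)(onz('scene',183.1,175.3,(o['eef_pos']+R[:,2]*.1027)[2])),o['eef_pos']+R[:,2]*.1027)
E
```

```text
[ 0.53849317 -0.19106376  0.0769    ] [ 0.54011902 -0.19085444  0.0769    ] (array([ 0.53935254, -0.19102813,  0.0758197 ]), [np.float64(8.365766950637393e-05), np.float64(8.365766950633538e-05)])
tip tri check scene->plane [ 0.52714834 -0.19074018  0.10392374] [ 0.52798567 -0.19063441  0.10392374]
```

```bash
python3 - <<'E'
from h import *
R=Rstage(9);s=np.array([.5386,-.191,.0769])
for h in(.025,.006,0,-.006): go(s-R[:,2]*(.1027+h),R)
E
```

```text
row [-0.003 -0.01   0.02 ] [ 0.     -0.0001  0.0001] rows>= 0.1
row [-0.003 -0.01   0.115] [ 0.     -0.0001  0.0001] rows>= 0.5
row [-0.003 -0.01   0.145] [ 0.     -0.0001  0.0001] rows>= 0.6
row [-0.003 -0.01   0.175] [ 0.     -0.0001  0.0001] rows>= 0.7
```

Emit:
jog_arm(steps=[[[-0.003,-0.01,0.04,0,0,0,1],[-0.003,-0.01,0.08,0,0,0,1],[-0.003,-0.01,0.115,0,0,0,1],[-0.003,-0.01,0.115,0,0,0,1],[-0.003,-0.01,0.115,0,0,0,1]]])

```text
clock: 15.15
eef_pos: [0.5016, -0.1965, 0.1783]
eef_rot: [[-0.929, -0.157, 0.337], [-0.147, 0.988, 0.054], [-0.341, 0.001, -0.94]]
force: [0.2, 0.2, -1.9]
grip_width: 0.0253
```

```bash
cat > st.py <<'E'
from h import *
R=Rstage(9);s=np.array([.5386,-.191,.0769]);F=[]
for i in range(6):
    o=robot.get_obs();F.append(o['force']);robot.capture('wrist')
o=robot.get_obs();Q=o['eef_rot'];tip=o['eef_pos']+Q[:,2]*.1027
print('F along n',np.mean([f@-Q[:,2] for f in F]),np.std([f@-Q[:,2] for f in F]),np.mean(F,0),'tip in stage',((tip-s)@R*1000).round(1),'axis err',np.degrees(np.arccos(min(1,Q[:,2]@R[:,2]))),o['clock'],o['grip_width'])
E
python3 st.py
```

```text
F along n -1.91875598539702 0.5208111053301875 [-0.02907575  0.23972583 -2.03886413] tip in stage [-0.2 -0.1 -6.2] axis err 0.01648057608315956 15.45 0.025286648603720457
```

Emit:
jog_arm(steps=[[[0,0,0.015,0,0,0,1],[0,0,0.03,0,0,0,1],[0,0,0.04,0,0,0,1],[0,0,0.04,0,0,0,1]]])

```text
clock: 15.85
eef_pos: [0.5048, -0.1965, 0.1716]
eef_rot: [[-0.928, -0.157, 0.338], [-0.147, 0.988, 0.053], [-0.342, -0.0, -0.94]]
force: [-0.5, -0.4, -1.5]
grip_width: 0.0252
```

```bash
python3 st.py
```

```text
F along n -0.7359871501011579 0.3325499418347143 [-0.5735362   0.23224363 -0.97644628] tip in stage [-0.3 -0.2  1.7] axis err 0.02081030544775434 16.15 0.025749912756681106
```

Contact: 1.2 N at an estimated 1.7 mm in, which fits the spring. I'll go about 4.4 mm further.

Emit:
jog_arm(steps=[[[0,0,0.008,0,0,0,1],[0,0,0.015,0,0,0,1],[0,0,0.022,0,0,0,1],[0,0,0.022,0,0,0,1],[0,0,0.022,0,0,0,1]]])

```text
clock: 16.65
eef_pos: [0.5063, -0.1963, 0.1678]
eef_rot: [[-0.928, -0.157, 0.338], [-0.148, 0.988, 0.053], [-0.342, -0.001, -0.94]]
force: [-1.5, 0.7, 0.1]
grip_width: 0.0255
```

```bash
python3 st.py; python3 - <<'E'
from h import *
W=robot.capture('wrist');S=robot.capture('scene');cv2.imwrite('pics/e_w.png',W)
f=lambda im,x,y,w,h,W_,H:cv2.resize(cv2.convertScaleAbs(im[y:y+h,x:x+w],alpha=1.6,beta=10),(W_,H),interpolation=cv2.INTER_CUBIC)
cv2.imwrite('pics/e.png',np.hstack([f(W,185,120,120,180,400,600),f(S,155,134,60,90,400,600)]))
E
```

```text
F along n 0.6906726075329584 0.3448641701035261 [-1.29949999  0.12242907  0.27444943] tip in stage [-0.3 -0.2  6.1] axis err 0.02507642247969038 16.95 0.02544126821739749
```

View pics/e.png

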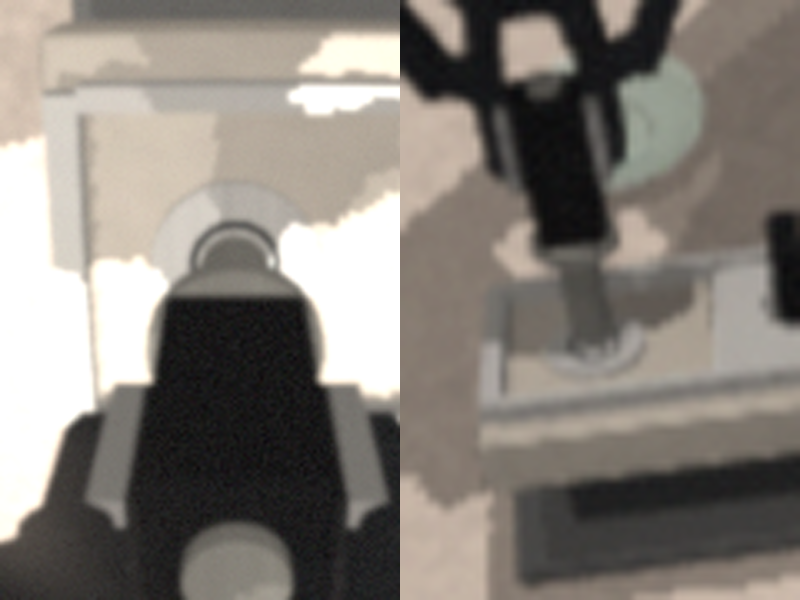

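The ring is centred around the nose at crop (235,262), and the shutter is open. Force is about 2.6 N and the plunger about 5.5–6 mm in. Handing in.

```bash
python3 -c "
from station import robot
print(robot.hand_in())"
```

```text
the job is handed in; nothing more can be done
None
```

I slid the shutter to its end stop, lifted the square-handled probe out of its stand, and handed the job in at about 17 s with the probe pressed square on the ringed disc.

**Last checks:**
- **Tip position:** the tip is within about 0.5 mm of the ring centre, worked out from the arm's pose. The wrist and scene views of the ring agreed to about 2 mm.
- **Pressing force:** about 2.6 N above the free reading, never hard.
- **Plunger:** about 5.5 mm in judging by the force, 6 mm by the pose.
- **Squareness:** the tool is within 0.1° of square to the face. That uses my measured stage direction and the given 20° slope, and the probe looked straight in the jaws.
- **Grip:** the fingers hold the handle at 25 mm opening.

**Disagreements:**
- **Shutter:** after the first slide it measured only about 76.5 mm, because I pulled it back slightly when letting go. I pushed it to the stop again (20 N felt at the stop) and let go there. I did not measure it precisely after that, but the last picture shows it still open.
- **Ring estimates:** the first ones were 2–4 mm off and were corrected before contact.

No contact with anything else was noticed on the way.

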